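# Find and mark the balance point of a weighted bar

### The job

The aluminium bar on the balance stand is weighted inside, so its balance point is not in the middle. With light pushes on its ends, never squeezing it or lifting it off the stand, slide it across the stand's middle ridge until it tips off the rear rest and stays level on the ridge alone when let go; then mark the balance point by setting the steel saddle gently and squarely astride the bar, right over the ridge, and leave the bar balanced level with it. Leave the chisel, the bolt and the pipe elbow alone.

Things in the scene. Friction and masses are not known exactly. Their poses are not given: they have to be found in the camera images.
- stand: Fixed balance stand, grey base plate 230 x 100 x 12 mm. Origin: underside centre, on the table; x along the bar from rear rest to front rest, y across, z up. Steel rest rods (across, 12 mm thick) at x = -85 (rear) and +85 mm (front), tops 53 mm above the table, 7 mm below the ridge. At each rest a pair of guide posts (16 mm along x, 8 thick, 29 apart inside, tops at 66 mm) keeps the bar straight.
- ridge_top (a point): Centre of the flat top of the stand's middle ridge, a plain steel block 14 mm wide along the bar (x), 44 mm across (y), 60 mm above the table; axes as the stand's. Let go, the bar balances level on this flat when its balance point is within about 6 mm of this point along x. Near balance it tips and rocks slowly and takes about a second to come to rest. Bar on ridge: friction 0.2 to 0.4.
- bar: Aluminium tube, 300 (x) x 24 x 18 mm (z), 0.3 to 0.55 kg. Origin: centre of its outside. Balance point unknown, up to 50 mm off along x. At the start its tail (-x) is down on the rear rest, 0.09 rad from level, centre 68 to 84 mm behind the ridge. To be slid 15 to 75 mm along the stand's +x. Slid too far it tips nose down by 0.09 rad: slide it back. A push or hold hides how it would tip: let go to see.
- saddle: Steel U saddle, 50 g, 22 (x, along the bar) x 36 (y) x 48 mm, either way round. Origin: underside of its legs, centre; stands legs down on the table. Slot 28 mm wide, 14 deep: its ceiling comes to lie on the bar's top, so it sits with 2 mm play each side. On top a dark grip fin, 12 mm thick along x, 24 along y, from 19 to 48 mm above the origin. Belongs with its centre over the ridge's centre.
- cold_chisel: Steel cold chisel, 178 mm long, 24 mm wide, lying beyond the stand. Origin: centre of its underside. Bystander.
- hex_bolt: Steel hexagon bolt standing on its head, 72 mm high, 28 mm wide. Origin: centre of its underside. Bystander.
- pipe_elbow: Brass pipe elbow, 59 x 59 x 35 mm. Origin: centre of its underside. Bystander.

How it is judged:
By the outcome, as a careful person would: the job done as asked, in the order asked, and still so for the second after the job is handed in, with the robot touching nothing.
It also fails if it takes over 72 s, if anything falls off the work surface, if the arm or the gripper's body presses on something with over 40 N, if the wrist force passes 120 N, or if a joint passes its speed limit or range.

### The arm

A 6-joint arm with a two-finger parallel gripper is mounted at the origin on a cart in front of the work surface, level with it; the furniture and walls round the work are solid. World frame = base frame: x ahead of the robot, y to its left, z up, the work surface at z = 0. Lengths are in mm, angles in rad, forces in N, time in s.
With the tool pointing down it reaches from about 400 to 925 mm from the base axis. Payload 12.5 kg.
Tool frame: the origin (TCP) lies at the centre of the arm's flange, where the gripper is bolted on; the fingertips stand 190 mm ahead of it and the grasp point (between the pads) lies 171 mm ahead of it; z points along the fingers, y is the line along which they close (so a half turn about z gives the same grasp; the last joint's range is limited). The gripper opens to 95 mm and grips with 3 to 60 N. Pads are 20 mm wide; open, the fingers measure 119 mm over their backs; the gripper's body (75 mm by 180 mm) begins 59 mm behind the grasp point.
Start: joints at [1.052, 0.491, 1.559, -0, 1.092, -0.106], TCP at [250.712, 572.511, 404.761] pointing down, gripper open.
Joint ranges: [-3.1, 3.1], [-0.84, 2.19], [0.05, 2.79], [-1.13, 4.28], [0.06, 2.93], [-2.69, 2.69]. Speed limits (rad/s): [2.22, 2.22, 2.79, 3.14, 3.14, 3.14].

### API

Orientations are given as [roll, pitch, yaw] about the fixed x, y, z axes, in that order (R = Rz(yaw) Ry(pitch) Rx(roll)).
In Python, from cell import env, read_camera, search_frame, cut_out gives the robot as it stands. The module is installed in compiled form; this text tells all that it offers.
- The arm moves only by the tool move_arm, never from a script. Its argument "commands" is a list of rows, each a list of 3 entries, a list of its own where there are three numbers: the shift along the world's x, y, z normalised to -1 to 1, where 1 is 0.03 m, then the turn about the world's z normalised to -1 to 1, where 1 is 0.08 rad, then the opening, from -1 (shut) to 1 (fully open), so that 0 is half open. A call has 1 to 20 rows; each row shifts and turns the commanded pose from where the row before left it; what a row does not reach is not made up. A row lasts 1/12 s, in which the tool goes at most 41.7 mm and 7.16 degrees, less where a joint would pass 70% of its speed; a pose out of reach is approached as far as the arm can. A call with a number of a shift or a turn outside -1 to 1 is refused whole. A call with a gripper value outside its range is refused whole. The fingers move at their own pace and stop on an object; the grip force is fixed at half the most. Time passes only in rows, so rows that do not move let the fingers close. It gives the time, the measured TCP pose, the force, the opening and the grip force at its end, in the units of the state.
- env.state(): the state, without advancing time (a new reading comes with each control period).
- read_camera(name): name is "scene" or "top"; returns a dict with "image" (400x640x3 uint8, red, green, blue), "fx", "fy", "cx", "cy" (pixels), "rvec" (rotation vector, rad) and "tvec" (3), from world to camera coordinates, as OpenCV has them. Camera axes: x right, y down, z forward; pixel columns grow to the right and rows downward; lengths in mm; the calibration is good to about 2 mm. A picture is of the moment at which its call begins. There is no depth.
- env.job_done(): hands the job in; it is judged then, once.
Trained networks look in a picture, given as the dict that the camera call returned (one of the last four; its "shot" number tells which), for a name from the list of things; names that differ only in an ending like _2 or _b are one class to them, and where a whole thing is asked for, a point or a joint stands for the part that bears it (a point fixed in the world has none). Each returns a list of dicts, best first, with "confidence" (0 to 1); they miss things now and then, are a little off and sometimes report something else, mostly with a low value. They report only what shows in the picture. A call takes as long as a camera call.
- search_frame(thing, picture): "at" ([column, row] in pixels, amid what is visible of it).
- cut_out(thing, picture): "region" (400x640 bool, what is visible of it) and "at" ([column, row] in pixels, amid what is visible of it).
The state is a dict: "t": time; "joints": joint angles; "qvel": joint speeds; "tau": joint torques, N m; "eef_pos": TCP position; "tcp_rot": TCP orientation; "ft_force": force on the tool from outside, world axes, zero at the start; "moment": the same for the moment, N m; "opening": opening from 0.0 (shut) to 1.0 (fully open); "grip_force": force on a finger pad.
Only numpy, scipy, OpenCV 4.12 (cv2) and the standard library are available. Lean on these libraries where they do the work, as an engineer would, in place of code of your own. Each camera call takes 0.05 s, during which the arm holds its last target. There are 200 camera calls.

## Working session

There is one attempt and no reset: what is moved stays moved. The work goes in short steps, Python scripts to look and compute and a tool call to move; the robot and the scene stay as the last step left them, time stands still between calls to the robot, and variables do not carry over. Pictures are saved under pics/ and viewed, at most 10 in all, crops included, and the job is handed in when it is done.

Besides the shell and the picture viewer there is one more tool, called after "Request:" by a JSON object that holds its "op" and its "data". move_arm: Moves the arm, as the interface text tells. Its arguments: {"type":"object","properties":{"commands":{"type":"array","items":{"type":"array"}}},"required":["commands"]}

```bash
mkdir -p pics
cat > h.py <<'E'
import numpy as np,cv2
from cell import env,read_camera,search_frame,cut_out
def ray(p,uv):
    R,_=cv2.Rodrigues(np.array(p["rvec"],float));t=np.array(p["tvec"],float).ravel()
    d=R.T@np.array([(uv[0]-p["cx"])/p["fx"],(uv[1]-p["cy"])/p["fy"],1.]);return -R.T@t,d
def atz(p,uv,z):
    o,d=ray(p,uv);return (o+d*(z-o[2])/d[2])
def proj(p,X):
    K=np.array([[p["fx"],0,p["cx"]],[0,p["fy"],p["cy"]],[0,0,1.]])
    return cv2.projectPoints(np.array(X,float).reshape(-1,1,3),np.array(p["rvec"],float),np.array(p["tvec"],float),K,None)[0].reshape(-1,2)
def save(p,n): cv2.imwrite("pics/"+n,p["image"][:,:,::-1])
E
python3 - <<'E'
from h import *
for n in("scene","top"):
    p=read_camera(n);save(p,n+"0.png");o,_=ray(p,(0,0));print(n,o.round())
    for th,z in(("stand",12),("bar",69),("saddle",24),("cold_chisel",8),("hex_bolt",36),("pipe_elbow",17)):
        for r in cut_out(th,p)[:2]:
            m=r["region"].astype(np.uint8);
            if m.sum()<5: continue
            b=cv2.boxPoints(cv2.minAreaRect(cv2.findNonZero(m)))
            print(th,round(r["confidence"],2),np.round(r["at"]),atz(p,r["at"],z).round(),[atz(p,q,z).round()[:2].tolist() for q in b])
E
```

```text
scene [ 75. 113. 702.]
stand 0.69 [290. 249.] [ 472. -216.   12.] [[534.0, -107.0], [577.0, -365.0], [449.0, -342.0], [426.0, -105.0]]
bar 0.6 [242. 256.] [ 478. -125.   69.] [[473.0, 6.0], [530.0, -308.0], [489.0, -302.0], [441.0, 5.0]]
bar 0.4 [385. 252.] [ 338. -293.   69.] [[337.0, -262.0], [365.0, -315.0], [346.0, -323.0], [319.0, -270.0]]
saddle 0.89 [384. 250.] [ 359. -324.   24.] [[357.0, -288.0], [388.0, -346.0], [366.0, -356.0], [336.0, -298.0]]
cold_chisel 0.91 [279. 162.] [ 650. -341.    8.] [[660.0, -266.0], [675.0, -453.0], [643.0, -442.0], [630.0, -260.0]]
hex_bolt 0.66 [366. 142.] [ 556. -486.   36.] [[536.0, -442.0], [603.0, -516.0], [587.0, -532.0], [520.0, -457.0]]
hex_bolt 0.48 [292. 248.] [ 457. -208.   36.] [[518.0, -100.0], [561.0, -346.0], [437.0, -325.0], [414.0, -99.0]]
pipe_elbow 0.89 [418. 194.] [ 407. -472.   17.] [[429.0, -433.0], [457.0, -488.0], [381.0, -516.0], [357.0, -461.0]]
top [ 392. -297.  906.]
stand 0.56 [282. 201.] [ 478. -236.   12.] [[528.0, -103.0], [553.0, -335.0], [453.0, -344.0], [429.0, -116.0]]
bar 0.88 [230. 196.] [ 481. -150.   69.] [[479.0, -0.0], [514.0, -295.0], [486.0, -299.0], [452.0, -5.0]]
saddle 0.52 [330. 266.] [ 358. -324.   24.] [[362.0, -303.0], [378.0, -333.0], [360.0, -343.0], [344.0, -312.0]]
cold_chisel 0.89 [347. 111.] [ 650. -360.    8.] [[652.0, -267.0], [672.0, -444.0], [647.0, -446.0], [627.0, -270.0]]
hex_bolt 0.77 [414. 156.] [ 557. -481.   36.] [[558.0, -462.0], [577.0, -500.0], [552.0, -511.0], [533.0, -474.0]]
hex_bolt 0.36 [280. 200.] [ 477. -235.   36.] [[524.0, -108.0], [549.0, -332.0], [451.0, -342.0], [427.0, -121.0]]
pipe_elbow 0.9 [408. 242.] [ 400. -470.   17.] [[437.0, -451.0], [437.0, -503.0], [368.0, -501.0], [368.0, -450.0]]
```

Run:
```python
import cv2
a=cv2.imread("pics/scene0.png")[120:330,150:470];b=cv2.imread("pics/top0.png")[90:300,140:460]
import numpy as np
cv2.imwrite("pics/c0.png",cv2.resize(np.vstack([a,b]),None,fx=1.4,fy=1.4,interpolation=cv2.INTER_CUBIC))
cv2.imwrite("pics/c1.png",cv2.resize(b,None,fx=2.5,fy=2.5,interpolation=cv2.INTER_CUBIC))
```

```text
(no output)
```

View pics/scene0.png

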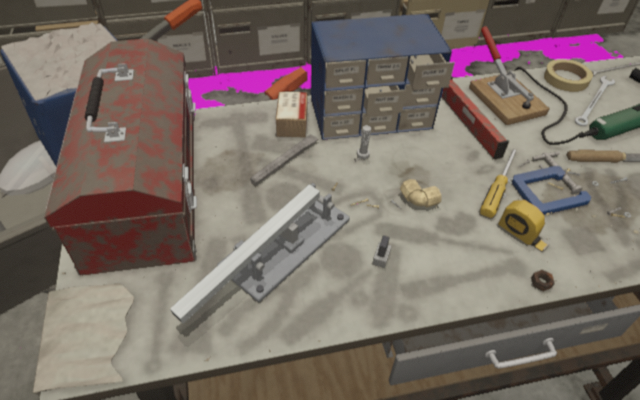

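View pics/c1.png

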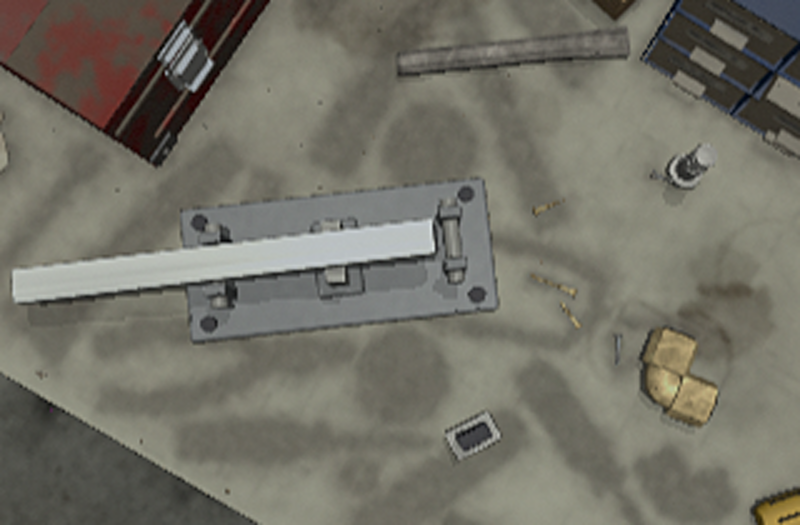

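The pictures show the bar's tail at the left (about px (176,312) in the scene view) and its nose near the front rest. The saddle stands free at (383,250), with its fin's long axis along its 36 mm side. The toolbox is up and left of the tail.

```bash
cat >> h.py <<'E'
from scipy.optimize import least_squares,minimize
def rigid(loc,P):
    loc,P=np.array(loc,float),np.array(P,float)[:,:2]
    f=lambda v:(np.c_[np.cos(v[2])*loc[:,0]-np.sin(v[2])*loc[:,1]+v[0],np.sin(v[2])*loc[:,0]+np.cos(v[2])*loc[:,1]+v[1]]-P).ravel()
    d=P[1]-P[0];r=least_squares(f,[*P.mean(0),np.arctan2(d[1],d[0])]);return r.x,np.abs(r.fun).max()
E
python3 - <<'E'
from h import *
p=read_camera("top")
o=lambda u:(139.8+u[0]/2.5,89.8+u[1]/2.5)
c=[(181,211),(484,179),(498,308),(191,342)]
P=[atz(p,o(u),12) for u in c]
v,e=rigid([(-115,50),(115,50),(115,-50),(-115,-50)],P);print("stand",v.round(3),e)
c=[(445,434),(488,410),(502,434),(458,461)]
for z in(0,19):
  P=[atz(p,o(u),z) for u in c]; v,e=rigid([(-18,11),(18,11),(18,-11),(-18,-11)],P);print("saddle(long axis yaw)",z,v.round(3),e)
s=read_camera("scene")
for u in((75,268),(190,258),(193,262)):print("toolbox",atz(s,u,0).round())
print("tail corners scene",[atz(s,u,z).round() for u,z in(((176,312),57),((188,322),57))])
st=env.state();print(st["tcp_rot"],st["t"],st["opening"],st["eef_pos"])
# saddle mask refine
for q in(p,s):
  for r in cut_out("saddle",q)[:1]:
    ys,xs=np.nonzero(r["region"]);print(len(xs),xs.mean(),ys.mean(),proj(q,[[358,-324,24]]))
E
```

```text
stand [ 491.07  -224.694   -1.467] 1.4848692614479688
saddle(long axis yaw) 0 [ 361.111 -324.268   -1.059] 1.216539571633291
saddle(long axis yaw) 19 [ 361.752 -323.705   -1.059] 1.2074706604844891
toolbox [685.  69.   0.]
toolbox [576. -83.   0.]
toolbox [566. -82.   0.]
tail corners scene [array([470.,  -1.,  57.]), array([445.,  -5.,  57.])]
[3.14145522e+00 1.01863850e-06 2.72879013e+00] 0.8 1.0080124427480461 [250.70476381 572.4987878  404.79991687]
193 329.0103626943005 264.1502590673575 [[329.36819409 265.87801636]]
343 381.93294460641397 251.7463556851312 [[384.989352  250.5970325]]
```

Request:
{"op": "move_arm", "data": {"commands": [[[0.394,-0.985,-0.18],0.36,-1],[[0.394,-0.985,-0.18],0.36,-1],[[0.394,-0.985,-0.18],0.36,-1],[[0.394,-0.985,-0.18],0.36,-1],[[0.394,-0.985,-0.18],0.36,-1],[[0.394,-0.985,-0.18],0.36,-1],[[0.394,-0.985,-0.18],0.36,-1],[[0.394,-0.985,-0.18],0.36,-1],[[0.394,-0.985,-0.18],0.36,-1],[[0.394,-0.985,-0.18],0.36,-1],[[0.394,-0.985,-0.18],0.36,-1],[[0.394,-0.985,-0.18],0.36,-1],[[0.394,-0.985,-0.18],0.36,-1],[[0.394,-0.985,-0.18],0.36,-1],[[0.394,-0.985,-0.18],0.36,-1],[[0.394,-0.985,-0.18],0.36,-1],[[0.394,-0.985,-0.18],0.36,-1],[[0.394,-0.985,-0.18],0.36,-1],[[0,0,0],0,-1],[[0,0,0],0,-1]]}}

```text
t: 2.57
eef_pos: [463.8, 39.4, 307.3]
tcp_rot: [3.141, -0.0, -3.039]
ft_force: [-0.1, 0.9, 0.5]
opening: 0.004
grip_force: 0.0
```

```bash
cat >> h.py <<'E'
S=np.array([491.1,-224.7]);A=-1.467;ex=np.array([np.cos(A),np.sin(A)]);ey=np.array([-ex[1],ex[0]])
def w(x,y,z): return [*(S+x*ex+y*ey),z]
def box(c,th): # bar silhouette points; c = bar centre x in stand frame, th>0 = nose up; lies on ridge edge
    # underside line passes through ridge (pivot at -/+7 edge), height 60
    px=-7 if th>0 else 7
    u=np.array([np.cos(th),np.sin(th)]);n=np.array([-u[1],u[0]])
    piv=np.array([px,60.]);d=(c-px)
    return [w(*(lambda q:(q[0],y,q[1]))(piv+(d+l)*u+h*n)) for l in(-150,150) for h in(0,18) for y in(-12,12)]
def tcp():
    s=env.state();e=np.array(s["eef_pos"]);d=e[:2]-S
    print("t",round(s["t"],2),"tcp",e.round(1),"stand",(d@ex).round(1),(d@ey).round(1),"yaw",round(s["tcp_rot"][2],3),"F",np.round(s["ft_force"],1),"op",round(s["opening"],3))
def barfit(show=False):
    ms=[]
    for n in("scene","top"):
        p=read_camera(n);r=cut_out("bar",p)
        if not r: continue
        best=min(r,key=lambda k:np.linalg.norm(np.array(k["at"])-proj(p,[w(-40,0,69)])[0])-40*k["confidence"])
        ms.append((p,best["region"]))
    def cost(v):
        t=0
        for p,m in ms:
            im=np.zeros(m.shape,np.uint8);h=cv2.convexHull(proj(p,box(v[0],v[1])).astype(np.float32))
            cv2.fillConvexPoly(im,np.round(h*16).astype(np.int32),1,cv2.LINE_8,4)
            t+=np.sum(im.astype(bool)^m)/m.sum()
        return t
    g=min(((cost((c,t)),c,t) for c in np.arange(-95,55,3.) for t in np.arange(-.1,.101,.02)))
    r=minimize(cost,g[1:],method="Nelder-Mead",options=dict(initial_simplex=[g[1:],(g[1]+3,g[2]),(g[1],g[2]+.02)]))
    print("bar c",r.x[0].round(1),"th",r.x[1].round(3),"cost",round(r.fun,3))
    return ms,r.x
E
python3 - <<'E'
from h import *
tcp();ms,v=barfit()
for (p,m),n in zip(ms,"st"):
    im=p["image"].copy();im[m]=im[m]//2+np.array([100,0,0],np.uint8)
    h=cv2.convexHull(proj(p,box(*v)).astype(np.float32)).astype(np.int32);cv2.polylines(im,[h],True,(0,255,0),1)
    h=proj(p,[w(x,y,12) for x,y in((-115,-50),(115,-50),(115,50),(-115,50))]).astype(np.int32);cv2.polylines(im,[h],True,(0,0,255),1)
    h=proj(p,[w(x,y,60) for x,y in((-7,-22),(7,-22),(7,22),(-7,22))]).astype(np.int32);cv2.polylines(im,[h],True,(255,0,0),1)
    c=im[130:340,140:440] if n=="s" else im[130:340,130:430]
    cv2.imwrite(f"pics/f{n}.png",cv2.resize(c,None,fx=2,fy=2)[:,:,::-1])
a=[cv2.imread(f"pics/f{n}.png") for n in "st"];cv2.imwrite("pics/f.png",cv2.resize(np.vstack(a),None,fx=.7,fy=.7))
E
```

```text
t 2.57 tcp [463.8  39.4 307.3] stand -265.5 0.3 yaw -3.039 F [-0.1  0.9  0.5] op 0.004
bar c -75.1 th 0.086 cost 0.182
```

View pics/f.png

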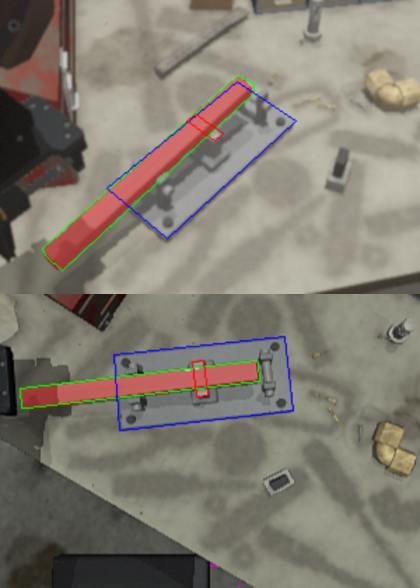

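Request:
{"op": "move_arm", "data": {"commands": [[[0,0,-0.9],0,-1],[[0,0,-0.9],0,-1],[[0,0,-0.94],0,-1],[[0.035,-0.33,0],0,-1],[[0.035,-0.33,0],0,-1],[[0.028,-0.265,0],0,-1],[[0.014,-0.133,0],0,-1],[[0.014,-0.133,0],0,-1],[[0.014,-0.133,0],0,-1],[[0.014,-0.133,0],0,-1],[[0,0,0],0,-1],[[0,0,0],0,-1]]}}

```text
t: 3.77
eef_pos: [468.1, -3.3, 225.6]
tcp_rot: [-3.141, 0.0, -3.036]
ft_force: [0.4, -0.1, 0.3]
opening: 0.005
grip_force: 0.0
```

Run:
```python
from h import *
tcp();barfit()
```

```text
t 3.77 tcp [468.1  -3.3 225.6] stand -222.6 0.1 yaw -3.036 F [ 0.4 -0.1  0.3] op 0.005
bar c -59.9 th 0.11 cost 0.654
```

```bash
cat >> h.py <<'E'
def nosefit(lo=-110,hi=170):
    ms=[]
    for n in("scene","top"):
        p=read_camera(n);r=cut_out("bar",p)
        if not r: print("no bar",n);continue
        best=min(r,key=lambda k:np.linalg.norm(np.array(k["at"])-proj(p,[w(-20,0,69)])[0])-60*k["confidence"])
        roi=np.zeros((400,640),np.uint8);h=cv2.convexHull(proj(p,[w(x,y,69) for x in(lo,hi) for y in(-70,70)]).astype(np.float32))
        cv2.fillConvexPoly(roi,h.astype(np.int32),1);ms.append((p,best["region"],roi>0))
    def cost(v):
        t=0
        for p,m,roi in ms:
            im=np.zeros(m.shape,np.uint8);h=cv2.convexHull(proj(p,box(v[0],v[1])).astype(np.float32))
            cv2.fillConvexPoly(im,np.round(h*16).astype(np.int32),1,cv2.LINE_8,4)
            t+=np.sum((im.astype(bool)^m)&roi)/np.sum(m&roi)
        return t
    g=min(((cost((c,t)),c,t) for c in np.arange(-95,55,3.) for t in np.arange(-.1,.101,.02)))
    r=minimize(cost,g[1:],method="Nelder-Mead",options=dict(initial_simplex=[g[1:],(g[1]+3,g[2]),(g[1],g[2]+.02)]))
    print("bar c",r.x[0].round(1),"th",r.x[1].round(3),"cost",round(r.fun,3));return ms,r.x
E
python3 - <<'E'
from h import *
nosefit()
E
```

```text
bar c -65.1 th 0.1 cost 0.249
```

Request:
{"op": "move_arm", "data": {"commands": [[[0.012,-0.116,0],0,-1],[[0.012,-0.116,0],0,-1],[[0,0,0],0,-1],[[-0.014,0.133,0],0,-1],[[-0.014,0.133,0],0,-1],[[0,0,0],0,-1],[[0,0,0],0,-1],[[0,0,0],0,-1],[[0,0,0],0,-1],[[0,0,0],0,-1],[[0,0,0],0,-1]]}}

```text
t: 5.08
eef_pos: [468.0, -2.1, 225.4]
tcp_rot: [3.142, 0.0, -3.036]
ft_force: [-0.1, 0.1, -0.8]
opening: 0.003
grip_force: 0.0
```

Run:
```python
from h import *
tcp();nosefit()
```

```text
t 5.08 tcp [468.   -2.1 225.4] stand -223.8 0.1 yaw -3.036 F [-0.1  0.1 -0.8] op 0.003
bar c -59.4 th 0.1 cost 0.242
```

Request:
{"op": "move_arm", "data": {"commands": [[[0.013,-0.126,0],0,-1],[[0.013,-0.126,0],0,-1],[[0.013,-0.126,0],0,-1],[[0.013,-0.126,0],0,-1],[[0,0,0],0,-1],[[-0.014,0.133,0],0,-1],[[-0.014,0.133,0],0,-1],[[0,0,0],0,-1],[[0,0,0],0,-1],[[0,0,0],0,-1],[[0,0,0],0,-1],[[0,0,0],0,-1],[[0,0,0],0,-1]]}}

```text
t: 6.37
eef_pos: [468.7, -9.2, 225.4]
tcp_rot: [3.142, 0.0, -3.036]
ft_force: [0.5, -0.3, 0.2]
opening: 0.004
grip_force: 0.0
```

Run:
```python
from h import *
tcp();nosefit()
```

```text
t 6.37 tcp [468.7  -9.2 225.4] stand -216.6 0.0 yaw -3.036 F [ 0.5 -0.3  0.2] op 0.004
bar c -49.7 th 0.056 cost 0.247
```

Request:
{"op": "move_arm", "data": {"commands": [[[0,0,0],0,-1],[[0,0,0],0,-1],[[0,0,0],0,-1],[[0,0,0],0,-1],[[0,0,0],0,-1],[[0,0,0],0,-1]]}}

```text
t: 7.07
eef_pos: [468.7, -9.2, 225.3]
tcp_rot: [3.142, 0.0, -3.036]
ft_force: [0.2, -0.6, -1.0]
opening: 0.004
grip_force: 0.0
```

Run:
```python
from h import *
ms,v=nosefit()
a=[]
for (p,m,_),n in zip(ms,"st"):
    im=p["image"].copy()
    for th,col in((.086,(255,0,0)),(0,(0,255,0))):
        h=cv2.convexHull(proj(p,box(-51,th)).astype(np.float32)).astype(np.int32);cv2.polylines(im,[h],True,col,1)
    c=im[170:320,165:425] if n=="s" else im[130:280,140:400]
    a.append(cv2.resize(c,None,fx=2,fy=2,interpolation=cv2.INTER_CUBIC))
cv2.imwrite("pics/g.png",np.vstack(a)[:,:,::-1])
```

```text
bar c -52.7 th 0.053 cost 1.473
```

View pics/g.png

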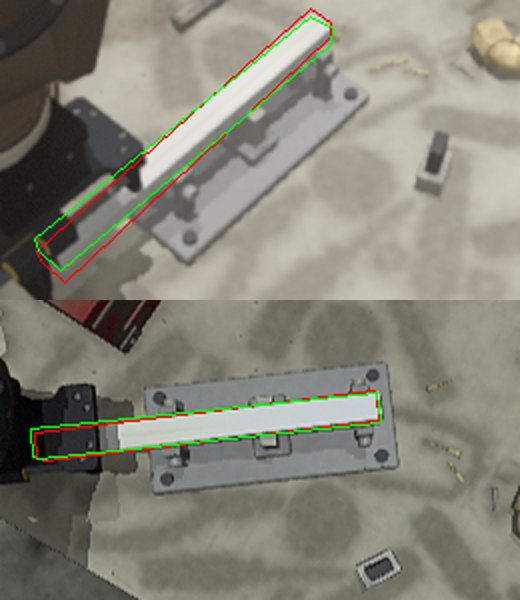

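The nose now lies on the level (green) outline in both views, at about (325,30) in the upper half. The bar has tipped level with its centre near -51 mm. A further 2–3 mm push should centre it; then I back off and check.

Request:
{"op": "move_arm", "data": {"commands": [[[0.01,-0.1,0],0,-1],[[0.01,-0.1,0],0,-1],[[0.007,-0.066,0],0,-1],[[0.007,-0.066,0],0,-1],[[0.0035,-0.033,0],0,-1],[[0,0,0],0,-1],[[-0.01,0.1,0],0,-1],[[-0.03,0.3,0],0,-1],[[-0.09,0.9,0],0,-1],[[0,0,0.9],0,-0.4],[[0,0,0.9],0,-0.4],[[0,0,0.9],0,-0.4],[[-0.6,0,0],0,-0.4],[[-1,0,0],0,-0.4],[[-1,0,0],0,-0.4],[[0,0,0],0,-0.4],[[0,0,0],0,-0.4],[[0,0,0],0,-0.4]]}}

```text
t: 8.77
eef_pos: [388.4, 19.2, 306.6]
tcp_rot: [-3.141, 0.001, -3.036]
ft_force: [0.5, -1.1, 0.6]
opening: 0.296
grip_force: 0.0
```

Run:
```python
from h import *
tcp();ms,v=nosefit(-260,170)
a=[]
for (p,m,_),n in zip(ms,"st"):
    im=p["image"].copy()
    for th,col in((-.086,(255,0,0)),(0,(0,255,0))):
        h=cv2.convexHull(proj(p,box(-49,th)).astype(np.float32)).astype(np.int32);cv2.polylines(im,[h],True,col,1)
    c=im[170:320,165:425] if n=="s" else im[130:280,140:400]
    a.append(cv2.resize(c,None,fx=2,fy=2,interpolation=cv2.INTER_CUBIC))
cv2.imwrite("pics/g2.png",np.vstack(a)[:,:,::-1])
```

```text
t 8.77 tcp [388.4  19.2 306.6] stand -253.2 -76.9 yaw -3.036 F [ 0.5 -1.1  0.6] op 0.296
bar c -43.0 th -0.011 cost 0.981
```

View pics/g2.png

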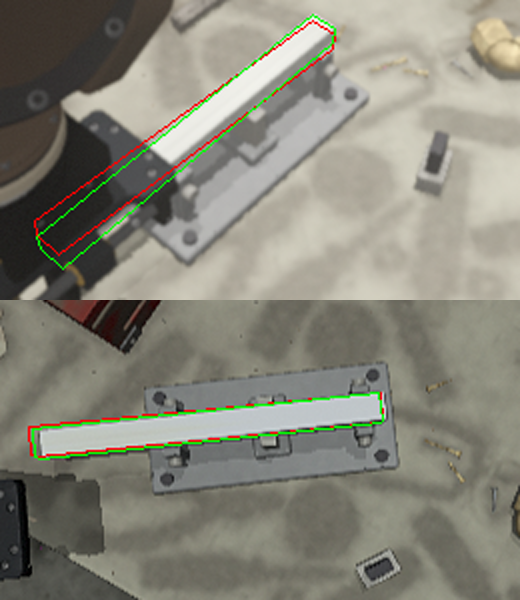

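Request:
{"op": "move_arm", "data": {"commands": [[[0.15,-0.763,0.2],-0.97,-0.2],[[0.15,-0.763,0.2],-0.97,-0.2],[[0.15,-0.763,0.2],-0.97,-0.2],[[0.15,-0.763,0],-0.97,-0.2],[[0.15,-0.763,0],-0.97,-0.2],[[0.15,-0.763,0],-0.97,-0.2],[[0,-0.763,0],-0.97,-0.2],[[0,-0.763,0],-0.97,-0.2],[[-0.2,-0.763,0],-0.97,-0.2],[[-0.2,-0.763,0],-0.97,-0.2],[[-0.3,-0.763,0],-0.97,-0.2],[[-0.3,-0.763,0],-0.97,-0.2],[[-0.3,-0.763,0],-0.97,-0.2],[[-0.3,-0.763,0],-0.97,-0.2],[[-0.2,-0.763,0],-0.97,-0.2],[[0,0,0],0,-0.2],[[0,0,0],0,-0.2]]}}

```text
t: 10.38
eef_pos: [360.8, -325.4, 324.0]
tcp_rot: [3.142, -0.0, 2.082]
ft_force: [-0.3, 1.2, -0.3]
opening: 0.399
grip_force: 0.0
```

Run:
```python
from h import *
tcp();ms,v=nosefit(-260,170)
p=read_camera("scene");r=cut_out("saddle",p)
for q in r[:1]: ys,xs=np.nonzero(q["region"]);print(len(xs),xs.mean(),ys.mean())
a=[]
im=p["image"].copy();cv2.imwrite("pics/s1.png",cv2.resize(im[170:320,165:425],None,fx=3,fy=3,interpolation=cv2.INTER_CUBIC)[:,:,::-1])
im=p["image"].copy()
for th,col in((-.086,(255,0,0)),(0,(0,255,0))):
    h=cv2.convexHull(proj(p,box(-48,th)).astype(np.float32)).astype(np.int32);cv2.polylines(im,[h],True,col,1)
c,s=np.cos(.512),np.sin(.512)
h=proj(p,[(361+c*x-s*y,-324+s*x+c*y,48) for x,y in((6,12),(-6,12),(-6,-12),(6,-12))]).astype(np.int32);cv2.polylines(im,[h],True,(0,255,255),1)
cv2.imwrite("pics/g3.png",cv2.resize(im[170:320,165:425],None,fx=3,fy=3,interpolation=cv2.INTER_CUBIC)[:,:,::-1])
```

```text
t 10.38 tcp [ 360.8 -325.4  324. ] stand 86.6 -140.1 yaw 2.082 F [-0.3  1.2 -0.3] op 0.399
no bar scene
bar c -45.4 th 0.042 cost 0.08
390 381.825641025641 251.00512820512822
```

View pics/g3.png

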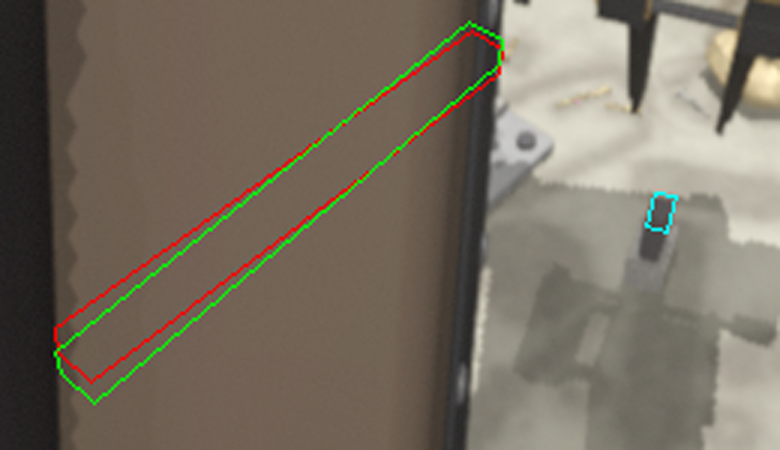

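Request:
{"op": "move_arm", "data": {"commands": [[[0,0.03,-0.9],0,-0.2],[[0,0.03,-0.9],0,-0.2],[[0,0,-0.9],0,-0.2],[[0,0,-0.6],0,-0.2],[[0,0,-0.4],0,-0.2],[[0,0,0],0,-0.2],[[0,0,0],0,-1],[[0,0,0],0,-1],[[0,0,0],0,-1],[[0,0,0],0,-1],[[0,0,0],0,-1]]}}

```text
t: 11.6
eef_pos: [361.0, -322.7, 214.1]
tcp_rot: [3.141, 0.001, 2.083]
ft_force: [-0.6, 0.4, 6.0]
opening: 0.126
grip_force: 30.0
```

Request:
{"op": "move_arm", "data": {"commands": [[[0,0,0.4],0,-1],[[0,0,0.8],0,-1],[[0,0,0.9],0.97,-1],[[0,0,0.9],0.97,-1],[[0,0,0.9],0.97,-1],[[0,0,0.3],0.97,-1],[[0,0,0],0.97,-1],[[0,0,0],0.97,-1],[[0,0,0],0.97,-1],[[0,0,0],0.97,-1],[[0,0,0],0.97,-1],[[0,0,0],0.97,-1],[[0,0,0],0.97,-1],[[0,0,0],0.97,-1],[[0,0,0],0.97,-1],[[0,0,0],0.97,-1],[[0,0,0],0.97,-1],[[0,0,0],0,-1],[[0,0,0],0,-1]]}}

```text
t: 13.18
eef_pos: [360.8, -322.6, 339.6]
tcp_rot: [-3.141, 0.0, -3.038]
ft_force: [-0.9, 0.4, -0.6]
opening: 0.124
grip_force: 30.0
```

```bash
cat >> h.py <<'E'
def segbox(c,yaw,x0,x1,y0,y1,z0,z1):
    C,s=np.cos(yaw),np.sin(yaw);return [(c[0]+C*x-s*y,c[1]+s*x+C*y,c[2]+z) for x in(x0,x1) for y in(y0,y1) for z in(z0,z1)]
def draw(im,p,pts,col,k):
    h=cv2.convexHull(proj(p,pts).astype(np.float32));cv2.polylines(im,[np.round(h*k).astype(np.int32)],True,col,1)
E
python3 - <<'E'
from h import *
tcp();e=np.array(env.state()["eef_pos"]);c=(e[0],e[1],e[2]-214)
a=[]
for n in("scene","top"):
    p=read_camera(n);r=cut_out("saddle",p);print([(round(q["confidence"],2),q["at"]) for q in r[:2]])
    u,v=proj(p,[(c[0],c[1],c[2]+20)])[0].astype(int);print(u,v)
    k=5;im=cv2.resize(p["image"],None,fx=k,fy=k,interpolation=cv2.INTER_CUBIC)
    draw(im,p,segbox(c,A,-11,11,-18,18,0,19),(0,255,0),k)
    draw(im,p,segbox(c,A,-6,6,-12,12,19,48),(255,255,0),k)
    a.append(im[(v-40)*k:(v+40)*k,(u-30)*k:(u+30)*k])
cv2.imwrite("pics/h1.png",np.hstack(a)[:,:,::-1])
p=read_camera("scene");im=p["image"].copy();save(p,"raw_s.png");save(read_camera("top"),"raw_t.png")
E
```

```text
t 13.18 tcp [ 360.8 -322.6  339.6] stand 83.9 -139.7 yaw -3.038 F [-0.9  0.4 -0.6] op 0.124
[(0.66, [399.4, 207.0])]
392 200
[]
330 267
```

View pics/h1.png

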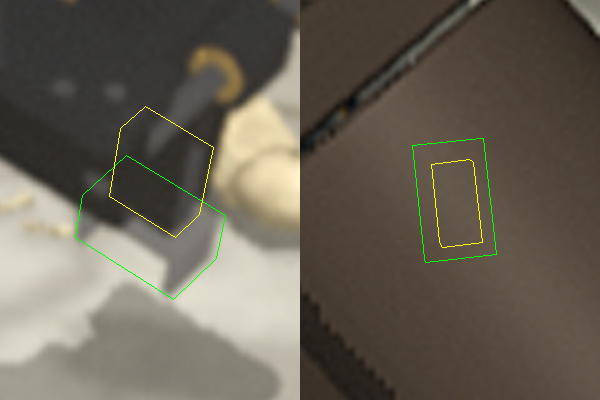

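Request:
{"op": "move_arm", "data": {"commands": [[[0.4,0.95,0],0,-1],[[0.4,0.95,0],0,-1],[[0.4,0.95,0],0,-1],[[0.4,0.95,0],0,-1],[[0.4,0.95,0],0,-1],[[0,0.95,0],0,-1],[[0,0.95,0],0,-1],[[0,0.95,0],0,-1],[[0,0.95,0],0,-1],[[0,0.95,0],0,-1],[[0,0.95,0],0,-1],[[0,0.95,0],0,-1],[[0,0.95,0],0,-1],[[0,0.95,0],0,-1],[[0,0.95,0],0,-1],[[0,0,0],0,-1],[[0,0,0],0,-1]]}}

```text
t: 14.9
eef_pos: [420.8, 105.8, 339.3]
tcp_rot: [3.142, 0.0, -3.034]
ft_force: [0.4, 1.1, -0.5]
opening: 0.12
grip_force: 30.0
```

```bash
cat > fit2.py <<'E'
from h import *
def go(lo=-260,hi=170):
    ms=[]
    for n in("scene","top"):
        p=read_camera(n);save(p,f"z_{n}.png");r=cut_out("bar",p);print(n,[(round(q["confidence"],2),np.round(q["at"])) for q in r[:3]])
        if not r: continue
        q=min(r,key=lambda k:np.linalg.norm(np.array(k["at"])-proj(p,[w(-45,0,69)])[0])-60*k["confidence"])
        roi=np.zeros((400,640),np.uint8);h=cv2.convexHull(proj(p,[w(x,y,69) for x in(lo,hi) for y in(-70,70)]).astype(np.float32))
        cv2.fillConvexPoly(roi,h.astype(np.int32),1);ms.append((p,q["region"],roi>0))
    def fit(ms):
        def cost(v):
            t=0;pts=np.array(box(v[0],v[1]));pts[:,:2]+=v[2]*ey
            for p,m,roi in ms:
                im=np.zeros((1600,2560),np.uint8);h=cv2.convexHull(proj(p,pts).astype(np.float32))
                cv2.fillConvexPoly(im,np.round((h+.5)*4*16-8).astype(np.int32),255,cv2.LINE_8,4)
                im=cv2.resize(im,(640,400),interpolation=cv2.INTER_AREA)/255.
                t+=np.sum(np.abs(im-m)*roi)/np.sum(m&roi)
            return t
        best=None
        for th in(-.08,-.04,0,.04,.08):
            r=minimize(cost,[-50,th,0],method="Nelder-Mead",options=dict(initial_simplex=[(-50,th,0),(-45,th,0),(-50,th+.02,0),(-50,th,3)],maxfev=120))
            if best is None or r.fun<best.fun:best=r
        print(len(ms),"c,th,y",best.x.round(3),round(best.fun,3))
    fit(ms)
    for m in ms: fit([m])
if __name__=="__main__": tcp();go()
E
python3 fit2.py
```

```text
t 14.9 tcp [420.8 105.8 339.3] stand -336.0 -35.7 yaw -3.034 F [ 0.4  1.1 -0.5] op 0.12
scene [(0.87, array([254., 238.]))]
top [(0.89, array([246., 193.]))]
2 c,th,y [-4.4483e+01 -7.0000e-03  4.8000e-01] 0.181
1 c,th,y [-4.4065e+01 -1.0000e-03  1.7910e+00] 0.091
1 c,th,y [-4.5823e+01  3.1000e-02  3.8700e-01] 0.061
```

Request:
{"op": "move_arm", "data": {"commands": [[[0.19,-0.918,0],0,-1],[[0.19,-0.918,0],0,-1],[[0.2,-0.918,0],0,-1],[[0.2,-0.918,0],0,-1],[[0.2,-0.918,0],0,-1],[[0.2,-0.918,0],0,-1],[[0.2,-0.918,0],0,-1],[[0.2,-0.918,0],0,-1],[[0.2,-0.918,0],0,-1],[[0.2,-0.918,0],0,-1],[[0.2,-0.918,0],0,-1],[[0.2,-0.915,0],0,-1],[[0,0,-0.5],0,-1],[[0,0,-0.5],0,-1],[[0,0,-0.3],0,-1],[[0,0,0],0,-1],[[0,0,0],0,-1]]}}

```text
t: 16.52
eef_pos: [492.1, -226.0, 300.3]
tcp_rot: [3.141, -0.001, -3.037]
ft_force: [0.7, 0.3, -0.4]
opening: 0.122
grip_force: 30.0
```

Run:
```python
from h import *
tcp();e=np.array(env.state()["eef_pos"]);c=(e[0],e[1],e[2]-214)
p=read_camera("scene");k=5
u,v=proj(p,[(c[0],c[1],c[2])])[0].astype(int)
im=cv2.resize(p["image"],None,fx=k,fy=k,interpolation=cv2.INTER_CUBIC)
draw(im,p,segbox(c,A,-11,11,-18,18,0,19),(0,255,0),k)
b=np.array(box(-45,0));b[:,:2]+=.8*ey;draw(im,p,b,(255,0,0),k)
cv2.imwrite("pics/i1.png",im[(v-50)*k:(v+50)*k,(u-70)*k:(u+70)*k][:,:,::-1])
```

```text
t 16.52 tcp [ 492.1 -226.   300.3] stand 1.4 0.9 yaw -3.037 F [ 0.7  0.3 -0.4] op 0.122
```

View pics/i1.png

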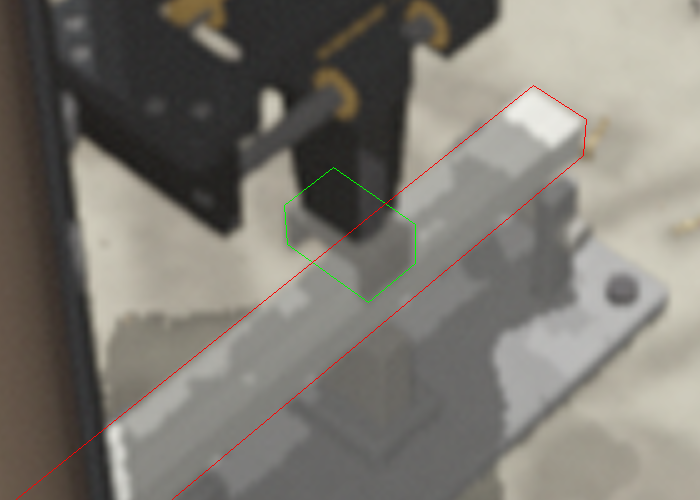

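Request:
{"op": "move_arm", "data": {"commands": [[[-0.005,0.04,-0.13],0,-1],[[0,0,-0.13],0,-1],[[0,0,-0.13],0,-1],[[0,0,-0.13],0,-1],[[0,0,-0.06],0,-1],[[0,0,0],0,-1],[[0,0,0],0,-1]]}}

```text
t: 17.15
eef_pos: [492.2, -224.4, 282.9]
tcp_rot: [3.141, -0.0, -3.036]
ft_force: [0.3, 1.1, -0.8]
opening: 0.125
grip_force: 30.0
```

Run:
```python
from h import *
tcp();nosefit(20,170)
```

```text
t 17.15 tcp [ 492.2 -224.4  282.9] stand -0.2 1.1 yaw -3.036 F [ 0.3  1.1 -0.8] op 0.125
bar c -137.0 th 0.15 cost 2.0
```

Request:
{"op": "move_arm", "data": {"commands": [[[0,0,-0.04],0,-1],[[0,0,-0.04],0,-1],[[0,0,-0.035],0,-1],[[0,0,-0.02],0,-1],[[0,0,0],0,-1],[[0,0,0],0,-1]]}}

```text
t: 17.85
eef_pos: [492.2, -224.4, 278.9]
tcp_rot: [3.141, -0.0, -3.036]
ft_force: [-1.1, -0.2, 0.1]
opening: 0.125
grip_force: 30.0
```

Request:
{"op": "move_arm", "data": {"commands": [[[0,0,-0.02],0,-1],[[0,0,-0.01],0,-1],[[0,0,0],0,-1],[[0,0,0],0,-1]]}}

```text
t: 18.18
eef_pos: [492.2, -224.4, 278.1]
tcp_rot: [-3.142, 0.0, -3.036]
ft_force: [0.0, 1.0, 1.2]
opening: 0.125
grip_force: 30.0
```

Request:
{"op": "move_arm", "data": {"commands": [[[0,0,-0.02],0,-1],[[0,0,0],0,-1],[[0,0,0],0,-1]]}}

```text
t: 18.43
eef_pos: [492.1, -224.4, 278.1]
tcp_rot: [-3.141, 0.001, -3.036]
ft_force: [-2.6, 1.4, 8.8]
opening: 0.12
grip_force: 30.0
```

```bash
python3 -c "
from h import *
tcp()"
```

```text
t 18.43 tcp [ 492.1 -224.4  278.1] stand -0.2 1.1 yaw -3.036 F [-2.6  1.4  8.8] op 0.12
```

Request:
{"op": "move_arm", "data": {"commands": [[[0,0,0.015],0,-1],[[0,0,0],0,-1],[[0,0,0],0,-0.7],[[0,0,0],0,-0.65],[[0,0,0],0,-0.6],[[0,0,0],0,-0.4],[[0,0,0],0,-0.4],[[0,0,0.2],0,-0.4],[[0,0,0.5],0,-0.4],[[0,0,0.9],0,-0.4],[[0,0,0.9],0,-0.4],[[0,0,0.9],0,-0.4],[[-0.5,0.8,0],0,-0.4],[[-0.5,0.8,0],0,-0.4],[[-0.3,0.9,0],0,-0.4],[[0,0.95,0],0,-0.4],[[0,0.95,0],0,-0.4],[[0,0.95,0],0,-0.4],[[0,0.95,0],0,-0.4],[[0,0.95,0],0,-0.4]]}}

```text
t: 20.1
eef_pos: [452.8, -5.6, 380.4]
tcp_rot: [-3.142, 0.001, -3.036]
ft_force: [0.2, 0.2, -0.5]
opening: 0.297
grip_force: 0.0
```

Request:
{"op": "move_arm", "data": {"commands": [[[0,0.95,0],0,-0.4],[[0,0.95,0],0,-0.4],[[0,0.95,0],0,-0.4],[[0,0.5,0],0,-0.4],[[0,0,0],0,-0.4]]}}

```text
t: 20.52
eef_pos: [452.9, 95.8, 380.3]
tcp_rot: [3.141, 0.0, -3.033]
ft_force: [-0.2, -0.4, -0.2]
opening: 0.296
grip_force: 0.0
```

```bash
python3 fit2.py
python3 - <<'E'
import cv2,numpy as np
a=cv2.imread("pics/z_scene.png")[170:320,165:365];b=cv2.imread("pics/z_top.png")[130:280,140:340]
cv2.imwrite("pics/fin.png",cv2.resize(np.hstack([a,b]),None,fx=2,fy=2,interpolation=cv2.INTER_CUBIC))
E
```

```text
t 20.52 tcp [452.9  95.8 380.3] stand -322.7 -4.8 yaw -3.033 F [-0.2 -0.4 -0.2] op 0.296
scene [(0.86, array([251., 247.])), (0.22, array([281., 161.]))]
top [(0.58, array([243., 193.]))]
2 c,th,y [-4.4667e+01 -6.0000e-03  4.5200e-01] 0.282
1 c,th,y [-4.4324e+01  2.0000e-03  1.6210e+00] 0.124
1 c,th,y [-4.5834e+01  2.7000e-02  3.0600e-01] 0.133
```

View pics/fin.png

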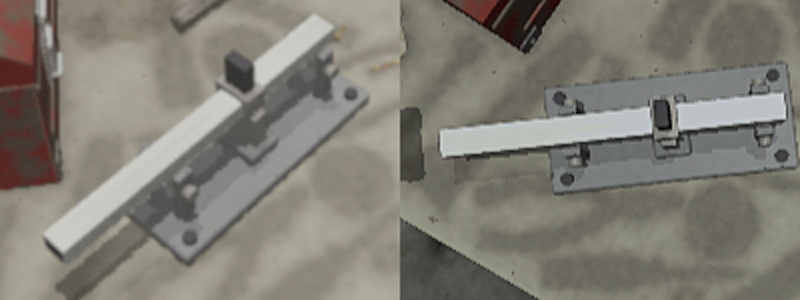

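The bar is level with the saddle squarely astride it, at (238,75) in the left half and (663,117) in the right half. A last check of the saddle's place over the ridge after a settling second.

Request:
{"op": "move_arm", "data": {"commands": [[[0,0,0],0,-0.4],[[0,0,0],0,-0.4],[[0,0,0],0,-0.4],[[0,0,0],0,-0.4],[[0,0,0],0,-0.4],[[0,0,0],0,-0.4],[[0,0,0],0,-0.4],[[0,0,0],0,-0.4],[[0,0,0],0,-0.4],[[0,0,0],0,-0.4],[[0,0,0],0,-0.4],[[0,0,0],0,-0.4]]}}

```text
t: 21.72
eef_pos: [453.2, 93.6, 379.9]
tcp_rot: [3.142, 0.0, -3.036]
ft_force: [0.6, 0.6, 0.1]
opening: 0.298
grip_force: 0.0
```

Run:
```python
from h import *
a=[]
for n in("scene","top"):
    p=read_camera(n);k=6;im=cv2.resize(p["image"],None,fx=k,fy=k,interpolation=cv2.INTER_CUBIC)
    c=w(0,.8,64);u,v=proj(p,[c])[0].astype(int)
    draw(im,p,segbox(c,A,-11,11,-18,18,0,19),(0,255,0),k);draw(im,p,segbox(c,A,-6,6,-12,12,48,48.1),(255,255,0),k)
    draw(im,p,[w(x,y,60) for x in(-7,7) for y in(-22,22)],(255,0,0),k)
    a.append(im[(v-35)*k:(v+35)*k,(u-30)*k:(u+30)*k])
    for q in cut_out("saddle",p)[:1]:
        m=q["region"];g=np.zeros((400,640),np.uint8)
        for bx in(segbox(c,A,-11,11,-18,18,0,19),segbox(c,A,-6,6,-12,12,19,48)):
            cv2.fillConvexPoly(g,cv2.convexHull(proj(p,bx).astype(np.float32)).round().astype(np.int32),1)
        f=lambda z:(np.argwhere(z).mean(0)[::-1].round(1),int(z.sum()));print(n,f(m),f(g),"px per +1 x:",(proj(p,[w(10,0,64)])-proj(p,[w(0,0,64)]))[0]/10)
cv2.imwrite("pics/fin2.png",np.hstack(a)[:,:,::-1])
```

```text
scene (array([285.5, 210.5]), 458) (array([285.9, 212. ]), 609) px per +1 x: [ 0.41961522 -0.34485218]
top (array([271.7, 189.3]), 278) (array([272.5, 189.3]), 317) px per +1 x: [ 0.56751616 -0.06067676]
```

View pics/fin2.png

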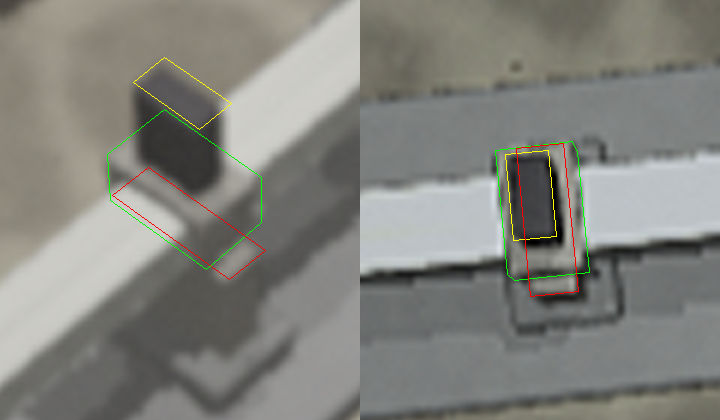

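The saddle outline and the fin top match their predicted places over the ridge to within about 1 mm (right view, fin at (530,195)). The visible ridge end at (553,283) lies in its predicted outline. Bar level, arm clear: handing in.

```bash
python3 -c "
from h import *
print(env.job_done())"
```

```text
the job is handed in; nothing more can be done
None
```

The bar balances level on the ridge alone, the saddle sits squarely astride it over the ridge centre (within about 1–2 mm by the cameras), the arm touches nothing, and the job was handed in at about 22 s; no verdict was returned.

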